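# Belt change: hang up the guard, hold the tension arm down

## Task

I am about to change the belt on the bench grinder. Hang the yellow belt guard by its bow handle on both prongs of the hook stand and let go of it, then press the red palm knob of the sprung tension arm down past the last click of its ratchet and keep it pressed there with the fingers, so that you and not the pawl carry the spring; the job ends while you are still holding it down. Do not force the arm, and leave the spray can and the tape roll alone.

Things in the scene. Friction and masses are not known exactly. Their poses are not given: they have to be found in the camera images.
- guard_grip (a point): Middle of the handle bar of the loose yellow belt guard (0.3-0.5 kg): a hood 72 (x) x 134 (y) x 46 mm high, open below, standing right way up on the counter. Its bow handle is a 10 x 10 mm bar along the guard's y, 114 mm clear between the legs, bar centre 104 mm above the underside, 53 mm clear below the bar. Pinch the bar across x.
- hook_stand: Fixed steel stand, origin at counter level. Two prongs of 10 mm round bar at its y = +-40 mm reach from uprights at x = +60 mm towards -x, their open end. They slope down from 187 mm high (x = +50) to 165 mm (x = -15) and turn up to red tips at x = -42, tops 190 mm high. Lowest underside 160 mm; nothing above 194 mm. Base 150 x 150 x 12 mm.
- hook_seat (a point): Midway between the two prongs, 170 mm above the counter, level with the top of their low point; axes as the stand's. With the guard hung, its bar lies along the stand's y across both prongs, bar centre about 5 mm above this point, the hood below the prongs and clear of the base.
- grinder: Fixed belt grinder without belt, origin at counter level in the middle of its base plate (320 mm along x, 130 mm along y). Contact wheel at its -x end, motor at the rear on +y. The tension arm pivots about y at x = +60 mm, 200 mm high, and points to -x, rising 0.30 rad at joint 0. Nothing stands above the red knob.
- palm_knob (a point): Centre of the flat top of the red palm knob (48 mm across, 16 mm thick) on the tip of the aluminium tension arm, 160 mm from the pivot; about 280 mm above the counter with the arm up. Pushed down it moves on an arc about the pivot in the grinder's x-z plane, 16 mm per 0.1 rad, and tips with the arm.
- tension_arm (a joint): Sprung tension arm, rad: 0 up, grows as the knob goes down, end stop 0.50. Its ratchet clicks at about 0.16, 0.28 and 0.40; let go, the arm springs back to the last tooth passed. It starts up or caught on the first or second tooth. The spring pushes back with about 8 N (up) to 15 N (down) at the knob. Wanted: held clear past the last click, 0.43 to 0.49.
- spray_can: Bystander: aerosol can, 65 mm across, 170 mm tall, green label; origin at the centre of its underside.
- tape_roll: Bystander: black tape roll lying flat, 90 mm across, 25 mm high; origin at the centre of its underside.
Not all that is in view belongs to the job. What is meant by the part that bears guard_grip is not turquoise, and is the smaller of those in its own colour.

How it is judged:
By the outcome, as a careful person would: the job done as asked, in the order asked, and still so for the second after the job is handed in, while the arm keeps its last pose, push and grip.
It also fails if it takes over 69 s, if anything falls off the work surface, if the arm or the gripper's body presses on something with over 40 N, if the wrist force passes 120 N, or if a joint passes its speed limit or range.

## Robot

A 6-joint arm with a two-finger parallel gripper is mounted at the origin on the work surface. World frame = base frame: x ahead of the robot, y to its left, z up, the work surface at z = 0. Lengths are in m, angles in rad, forces in N, time in s.
With the tool pointing down it reaches from about 0.4 to 0.825 m from the base axis. Payload 7 kg.
Tool frame: the origin (TCP) lies at the centre of the arm's flange, where the gripper is bolted on; the fingertips stand 178 mm ahead of it and the grasp point (between the pads) lies 159 mm ahead of it (arm.tip_reach is the distance from the TCP to the fingertips, in m); z points along the fingers, y is the direction in which the jaws open and shut (so a half turn about z gives the same grasp; the last joint's range is limited). The gripper opens to 88 mm and grips with 3 to 60 N. Pads are 19 mm wide; open, the fingers measure 130 mm over their backs; the gripper's body (78 mm by 193 mm) begins 47 mm behind the grasp point.
Start: joints at [-1.059, 0.359, 0.012, 0, -1.224, -0.288], TCP at [0.15, -0.658, 0.405] pointing down, gripper open.
Joint ranges: [-3.07, 3.07], [-1.43, 2.12], [-1.02, 1.25], [-3.03, 1.67], [-3.05, -0], [-3.03, 3.03]. Speed limits (rad/s): [2.39, 2.39, 3.01, 3.14, 3.14, 3.14].

## Interface

Orientations are given as [roll, pitch, yaw] about the fixed x, y, z axes, in that order (R = Rz(yaw) Ry(pitch) Rx(roll)).
In Python, from station import arm gives the robot as it stands.
- The arm moves only by the shell command python3 -m inch 'ROWS' [OPENING] [FORCE]. ROWS is JSON, a list that holds one entry, the list of rows, each a list of 6 numbers: the shift along the world's x, y, z in units of 200 mm (1.0 is 200 mm), then the turn, a rotation vector about the world's x, y, z in units of 180 degrees (1.0 is 180 degrees). A call has 1 to 8 rows; each row is the pose to reach, as a shift and turn from the pose commanded when the call began, turning the shorter way round; what a row does not reach only later rows make up. A row lasts 1/8 s, in which the tool goes at most 62.5 mm and 10.7 degrees, less where a joint would pass 70% of its speed; a pose out of reach is approached as far as the arm can. A call with a number of a shift or a turn outside -1 to 1 is refused whole. A call with a gripper value outside its range is refused whole. OPENING is the finger opening in mm, from 0 to 87.6, set as the call begins (- or left out, the last holds). The fingers move at their own pace and stop on an object; FORCE is the grip in N (left out, the last holds). Time passes only in rows, so rows that repeat a pose let the fingers close. It gives the time, the measured TCP pose, the force and the opening at its end, in the units of the state.
- arm.get_state(): the state, without advancing time (a new reading comes with each control period).
- arm.grab_frame(name): name is "side" or "top"; returns the picture (420x560x3 uint8, blue, green, red); there is no depth.
- arm.camera_params(name): a dict with "vertical_fov" (degrees; the focal length in pixels is half the picture's height over the tangent of half this angle, whatever the lens; pixels are square), "cx", "cy" (the principal point, pixels), "pose" (4x4, takes a point from camera to world coordinates). Camera axes: x right, y down, z forward; pixel columns grow to the right and rows downward; lengths in m; the calibration is good to about 2 mm. A picture is of the moment at which its call begins. camera_params takes no time and is no camera call.
- arm.job_done(): hands the job in, once; it reports no verdict.
Trained networks look in the newest picture that a camera, given by its name, has taken for a name from the list of things; names that differ only in an ending like _2 or _b are one class to them, and where a whole thing is asked for, a point or a joint stands for the part that bears it (a point fixed in the world has none). Each returns a list of dicts, best first, with "score" (0 to 1); they miss things now and then, are a little off and sometimes report something else, mostly with a low value. They report only what shows in the picture. A call takes as long as a camera call. They do not tell look-alikes from the thing itself.
- arm.search_frame(target, camera): "box" ([left, top, right, bottom] in pixels, round what is visible of it).
- arm.regions_of(target, camera): "region" (420x560 bool, what is visible of it) and "box" ([left, top, right, bottom] in pixels, round what is visible of it).
The state is a dict: "t": time; "q": joint angles; "qd": joint speeds; "joint_efforts": joint torques, N m; "eef_pos": TCP position; "ee_rot": TCP orientation; "force": force on the tool from outside, world axes, zero at the start; "moment": the same for the moment, N m; "width": finger opening in m.
Only numpy, scipy, OpenCV 4.12 (cv2) and the standard library are available. Lean on these libraries where they do the work, as an engineer would, in place of code of your own. Each camera call takes 0.05 s, during which the arm holds its last target.

## Working session

There is one attempt and no reset: what is moved stays moved. The work goes in short steps, Python scripts to look and compute and a shell command to move; the robot and the scene stay as the last step left them, time stands still between calls to the robot, and variables do not carry over. Pictures are saved under pics/ and viewed, and the job is handed in when it is done.

```bash
mkdir -p pics; ls; python3 - <<'E'
from station import arm
import cv2, numpy as np
s=arm.get_state(); print(s['t'],s['eef_pos'],s['ee_rot'],s['width'])
for n in ('side','top'):
    im=arm.grab_frame(n); cv2.imwrite(f'pics/{n}0.png',im)
    p=arm.camera_params(n); print(n,p['vertical_fov'],p['cx'],p['cy']); print(np.round(p['pose'],4).tolist()); print([k for k in p])
    for t in ('guard_grip','hook_stand','palm_knob','grinder','spray_can','tape_roll','tension_arm'):
        print(n,t,[(np.round(d['box']).astype(int).tolist(),round(d['score'],2)) for d in arm.search_frame(t,n)])
print(arm.get_state()['t'])
E
```

```text
pics
0.0 [ 0.14973448 -0.65798168  0.40375213] [ 3.13997852e+00 -1.36890924e-04 -2.91794729e+00] 0.08753125825054246
side 50.80411104196806 286.24914968499644 213.6035638594302
[[-0.9731, -0.1638, 0.162, 0.2556], [-0.2293, 0.6178, -0.7522, 0.9924], [0.0231, -0.7691, -0.6387, 1.028], [0.0, 0.0, 0.0, 1.0]]
['vertical_fov', 'cx', 'cy', 'pose']
side guard_grip [([308, 211, 354, 246], 0.89), ([314, 309, 392, 407], 0.84), ([282, 234, 313, 290], 0.61), ([202, 208, 223, 257], 0.26)]
side hook_stand [([248, 154, 290, 215], 0.87)]
side palm_knob [([181, 248, 262, 278], 0.79)]
side grinder [([154, 243, 303, 356], 0.6)]
side spray_can [([200, 210, 225, 257], 0.58), ([248, 153, 293, 218], 0.26)]
side tape_roll []
side tension_arm [([186, 241, 265, 282], 0.81)]
top 44.16156930789113 276.17977696357576 214.52668855896675
[[-0.0246, -0.9949, 0.098, 0.3452], [-0.9994, 0.0269, 0.0224, 0.0124], [-0.0249, -0.0974, -0.9949, 1.6129], [0.0, 0.0, 0.0, 1.0]]
['vertical_fov', 'cx', 'cy', 'pose']
top guard_grip [([320, 242, 355, 292], 0.78), ([258, 226, 302, 252], 0.72), ([142, 281, 218, 345], 0.68)]
top hook_stand [([348, 151, 409, 211], 0.67)]
top palm_knob [([166, 146, 209, 223], 0.92)]
top grinder [([149, 130, 237, 257], 0.93), ([268, 129, 293, 161], 0.2)]
top spray_can [([269, 131, 292, 162], 0.65)]
top tape_roll [([264, 164, 291, 194], 0.6)]
top tension_arm [([166, 148, 209, 225], 0.97)]
0.8
```

View pics/side0.png

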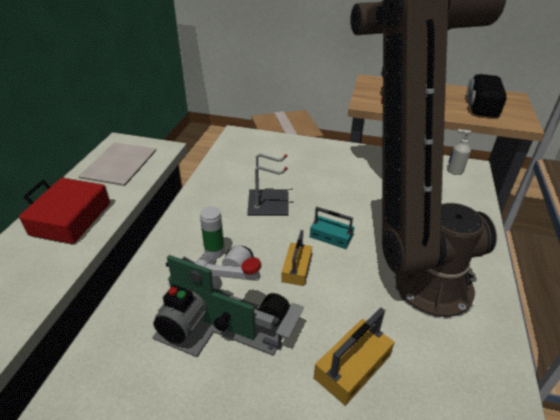

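View pics/top0.png

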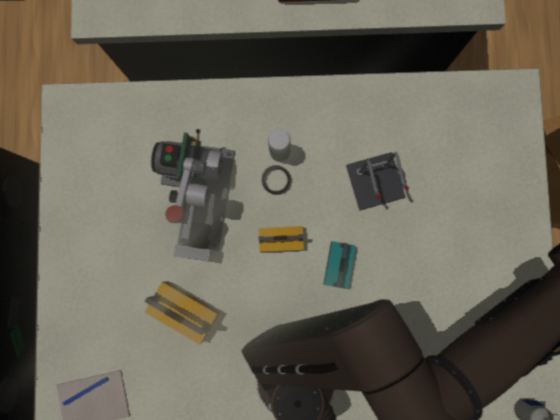

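```bash
python3 - <<'E'
import cv2
t=cv2.imread('pics/top0.png'); s=cv2.imread('pics/side0.png')
a=cv2.resize(t[120:350,140:420],None,fx=2.8,fy=2.6,interpolation=cv2.INTER_CUBIC); cv2.imwrite('pics/topc.png',a)
a=cv2.resize(s[140:410,150:400],None,fx=3,fy=2.2,interpolation=cv2.INTER_CUBIC)
a=cv2.resize(s[145:305,190:360],None,fx=3.7,fy=3.7,interpolation=cv2.INTER_CUBIC); cv2.imwrite('pics/sidec.png',a)
E
```

```text
(no output)
```

View pics/topc.png

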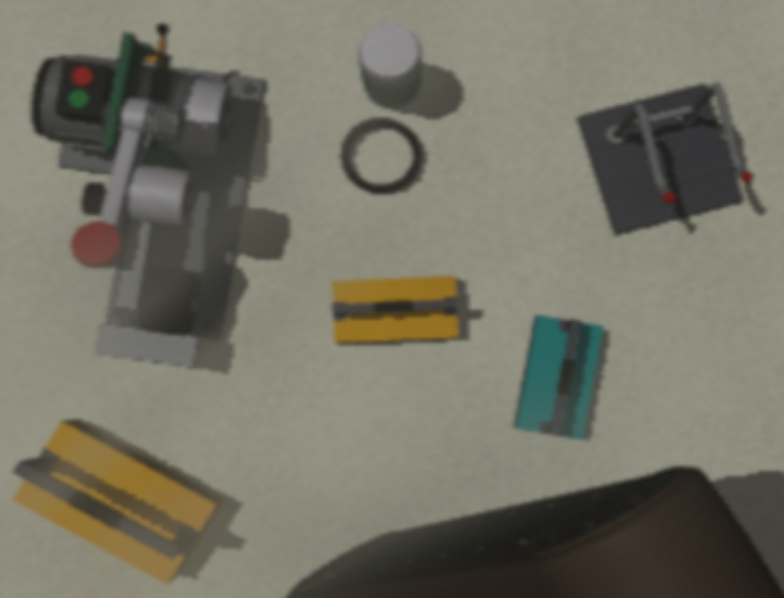

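View pics/sidec.png

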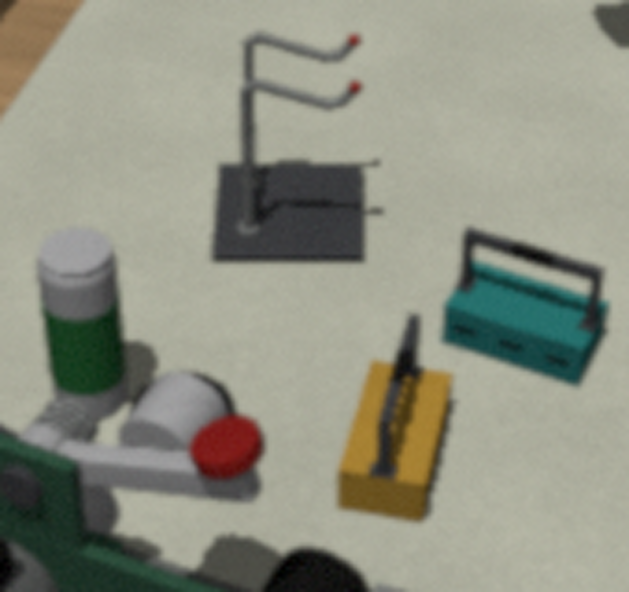

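```bash
cat > h.py <<'E'
from station import arm
import cv2, numpy as np
def cam(n):
    p=arm.camera_params(n); f=210/np.tan(np.radians(p['vertical_fov']/2)); return f,p['cx'],p['cy'],np.array(p['pose'])
def ray(n,u,v):
    f,cx,cy,T=cam(n); d=T[:3,:3]@np.array([(u-cx)/f,(v-cy)/f,1]); return T[:3,3],d/np.linalg.norm(d)
def atz(n,u,v,z):
    o,d=ray(n,u,v); return o+d*(z-o[2])/d[2]
def proj(n,P):
    f,cx,cy,T=cam(n); q=T[:3,:3].T@(np.array(P)-T[:3,3]); return np.array([cx+f*q[0]/q[2],cy+f*q[1]/q[2]])
def tri(a,b):
    (o1,d1),(o2,d2)=ray('top',*a),ray('side',*b)
    A=np.stack([d1,-d2],1); s=np.linalg.lstsq(A,o2-o1,rcond=None)[0]
    p,q=o1+d1*s[0],o2+d2*s[1]; return (p+q)/2,np.linalg.norm(p-q)
E
python3 - <<'E'
from h import *
np.set_printoptions(precision=4,suppress=True)
T=lambda x,y:(140+x/2.8,120+y/2.6); S=lambda x,y:(190+x/3.7,145+y/3.7)
print('tips',tri(T(669,198),S(355,88)),tri(T(746,178),S(354,40)))
print('tipsz',atz('top',*T(669,198),.185),atz('top',*T(746,178),.185))
b=[atz('top',*T(*p),.012) for p in((578,118),(716,84),(742,202),(614,234))]; print('base',b,np.mean(b,0))
g=[atz('top',*T(*p),.046) for p in((333,283),(457,278),(462,338),(334,344))];print('hood',g,np.mean(g,0))
print('bar',atz('top',*T(333,311),.109),atz('top',*T(459,307),.109))
gs=[atz('side',*S(*p),.046) for p in((374,362),(452,375),(425,492),(340,476))];print('hood side',gs,np.mean(gs,0))
print('knob',tri(T(97,244),S(227,446)))
print('can',atz('top',*T(390,50),.17),'tape',atz('top',*T(383,155),.025))
k=[atz('top',*T(*p),.0) for p in((97,352),(232,368))];print('gr',k)
for t in('guard_grip','palm_knob'):
  for n in('top','side'): pass
E
```

```text
tips (array([ 0.5289, -0.2426,  0.1779]), np.float64(0.0027198347620251235)) (array([ 0.548 , -0.3191,  0.1802]), np.float64(0.002702054280653518))
tipsz [ 0.5293 -0.2412  0.185 ] [ 0.5486 -0.3179  0.185 ]
base [array([ 0.6514, -0.175 ,  0.012 ]), array([ 0.6883, -0.3302,  0.012 ]), array([ 0.5446, -0.3521,  0.012 ]), array([ 0.5101, -0.2094,  0.012 ])] [ 0.5986 -0.2667  0.012 ]
hood [array([0.4573, 0.1011, 0.046 ]), array([ 0.4596, -0.0334,  0.046 ]), array([ 0.3897, -0.0367,  0.046 ]), array([0.3863, 0.1015, 0.046 ])] [0.4232 0.0331 0.046 ]
bar [0.4215 0.0982 0.109 ] [ 0.4225 -0.0326  0.109 ]
hood side [array([ 0.4559, -0.0246,  0.046 ]), array([ 0.387 , -0.0258,  0.046 ]), array([0.383 , 0.1123, 0.046 ]), array([0.453 , 0.1125, 0.046 ])] [0.4197 0.0436 0.046 ]
knob (array([0.4846, 0.3079, 0.2717]), np.float64(0.0034482245023616533))
can [0.7021 0.0307 0.17  ] tape [0.6105 0.0435 0.025 ]
gr [array([0.3846, 0.3689, 0.    ]), array([0.3617, 0.2182, 0.    ])]
```

```bash
python3 - <<'E'
from h import *
np.set_printoptions(precision=4,suppress=True)
S=lambda x,y:(190+x/3.7,145+y/3.7)
gs=[atz('side',*S(*p),.012) for p in((220,165),(362,165),(364,259),(213,260))];print('base side',gs,np.mean(gs,0))
print('can top', atz('side',*S(77,246),.17))
# guard detection masks
for n in('top','side'):
    arm.grab_frame(n)
    for t in('guard_grip','hook_stand','palm_knob'):
        for d in arm.regions_of(t,n)[:3]:
            ys,xs=np.nonzero(d['region']); print(n,t,d['score'],d['box'],xs.mean(),ys.mean())
print(arm.get_state()['t'])
E
```

```text
base side [array([ 0.683 , -0.3083,  0.012 ]), array([ 0.5407, -0.3465,  0.012 ]), array([ 0.5042, -0.1985,  0.012 ]), array([ 0.6448, -0.1597,  0.012 ])] [ 0.5932 -0.2532  0.012 ]
can top [0.6972 0.0309 0.17  ]
top guard_grip 0.92 [260.0, 227.2, 301.6, 248.9] 280.9483282674772 238.7193515704154
top guard_grip 0.74 [324.6, 240.1, 358.4, 289.6] 339.584452975048 264.5940499040307
top guard_grip 0.56 [143.7, 284.1, 217.9, 343.2] 181.7576953433307 311.5548539857932
top hook_stand 0.78 [346.5, 153.3, 410.2, 212.1] 377.10336538461536 180.02403846153845
top palm_knob 0.72 [165.6, 145.9, 207.6, 223.0] 189.33892382948986 187.91963661774983
side guard_grip 0.88 [284.0, 234.1, 313.4, 290.3] 296.79906103286385 262.1530516431925
side guard_grip 0.68 [311.4, 207.6, 355.2, 246.8] 332.15907207953603 228.35625517812758
side guard_grip 0.67 [312.2, 307.4, 393.3, 406.9] 354.5295300326715 358.2875094244785
side hook_stand 0.7 [245.9, 151.8, 289.4, 216.0] 267.8532526475038 195.64599092284416
side palm_knob 0.77 [181.4, 248.9, 259.5, 280.7] 233.47312641937927 264.57002271006814
1.2
```

Three candidate guards in the top view: turquoise (341,265), large yellow (181,312), small yellow (282,239). The enlarged crops confirm that the small yellow one fits: it is not turquoise, it is the smaller of the yellow ones, and it measures about 136 x 71 mm. The stand's prongs open towards the robot at a yaw of about 14°. The red knob is at top (175,214).

```bash
python3 -m inch '[[[0.2,0.2,0.06,0,0,0.05],[0.45,0.4,0.12,0,0,0.1],[0.7,0.6,0.2,0,0,0.15],[0.9,0.8,0.22,0,0,0.2],[0.9,0.8,0.22,0,0,0.2]]]' 87 20 && python3 -m inch '[[[0.12,0.25,0,0,0,0.05],[0.25,0.5,0,0,0,0.1],[0.38,0.75,0,0,0,0.15],[0.5,1,0,0,0,0.2],[0.5,1,0,0,0,0.2]]]'
```

```text
t: 1.82
eef_pos: [0.3325, -0.4956, 0.4498]
ee_rot: [-3.139, 0.0, -2.283]
force: [0.5, -1.0, -0.4]
width: 0.0869
t: 2.45
eef_pos: [0.4307, -0.296, 0.4489]
ee_rot: [-3.141, 0.0, -1.656]
force: [-0.4, -1.4, -0.6]
width: 0.0871
```

```bash
python3 -m inch '[[[0,0.25,0,0,0,0.01],[0,0.5,0,0,0,0.02],[0,0.75,0,0,0,0.03],[-0.02,1,0,0,0,0.034],[-0.02,1,0,0,0,0.034]]]' && python3 -m inch '[[[0,0.2,-0.1,0,0,0],[0,0.4,-0.2,0,0,0],[-0.02,0.64,-0.3,0,0,0],[-0.02,0.64,-0.3,0,0,0],[-0.02,0.64,-0.3,0,0,0]]]'
python3 - <<'E'
from h import *
s=arm.get_state();print(s['t'],s['eef_pos'],s['ee_rot'])
for n in('top','side'):
    im=arm.grab_frame(n);cv2.imwrite(f'pics/{n}1.png',im)
a=cv2.imread('pics/top1.png')[190:290,220:340];b=cv2.imread('pics/side1.png')[150:310,220:400]
cv2.imwrite('pics/top1c.png',cv2.resize(a,None,fx=6,fy=6,interpolation=2)[:600]);cv2.imwrite('pics/side1c.png',cv2.resize(b,None,fx=3.7,fy=3.7,interpolation=2))
p=s['eef_pos']
for n in('top','side'): print(n,proj(n,p-[0,0,.178]),proj(n,[.422,.033,.104]))
E
```

```text
t: 3.08
eef_pos: [0.4255, -0.0967, 0.449]
ee_rot: [-3.141, 0.0, -1.552]
force: [0.9, -0.8, 0.4]
width: 0.0871
t: 3.7
eef_pos: [0.4222, 0.029, 0.3888]
ee_rot: [3.141, -0.001, -1.555]
force: [-0.1, -0.3, 0.6]
width: 0.0868
3.7 [0.42218524 0.02901485 0.38880237] [ 3.14148466e+00 -5.28685532e-04 -1.55536628e+00]
top [282.23709837 236.83950062] [281.35707968 238.9363856 ]
side [300.10926279 215.71616766] [298.37687923 243.56920643]
```

View pics/top1c.png

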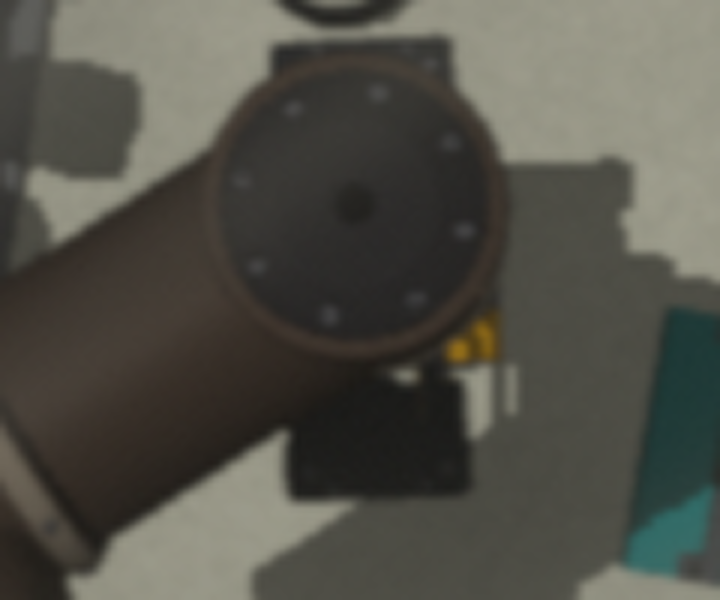

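View pics/side1c.png

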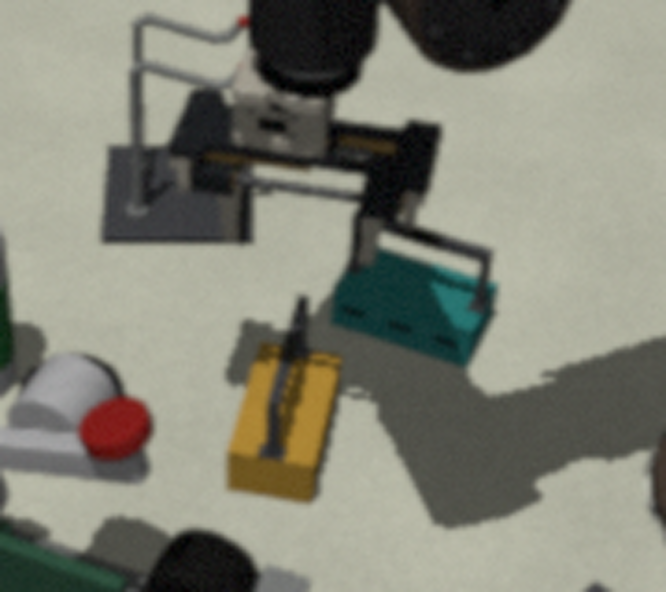

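```bash
python3 -m inch '[[[0,0.01,-0.15,0,0,0],[0,0.01,-0.3,0,0,0],[0,0.01,-0.45,0,0,0],[0,0.01,-0.55,0,0,0],[0,0.01,-0.63,0,0,0],[0,0.01,-0.63,0,0,0],[0,0.01,-0.63,0,0,0]]]'
python3 - <<'E'
from h import *
s=arm.get_state();print(s['t'],s['eef_pos'],s['ee_rot'],s['force'])
b=arm.grab_frame('side')[150:310,220:400]
cv2.imwrite('pics/side2c.png',cv2.resize(b,None,fx=3.7,fy=3.7,interpolation=2))
E
```

```text
t: 4.68
eef_pos: [0.4223, 0.0314, 0.2634]
ee_rot: [-3.141, 0.0, -1.555]
force: [0.7, -0.0, 0.2]
width: 0.087
4.675 [0.42225463 0.03138241 0.2634034 ] [-3.14063127e+00  2.82917324e-04 -1.55548300e+00] [ 0.7425775  -0.04861696  0.16162824]
```

View pics/side2c.png

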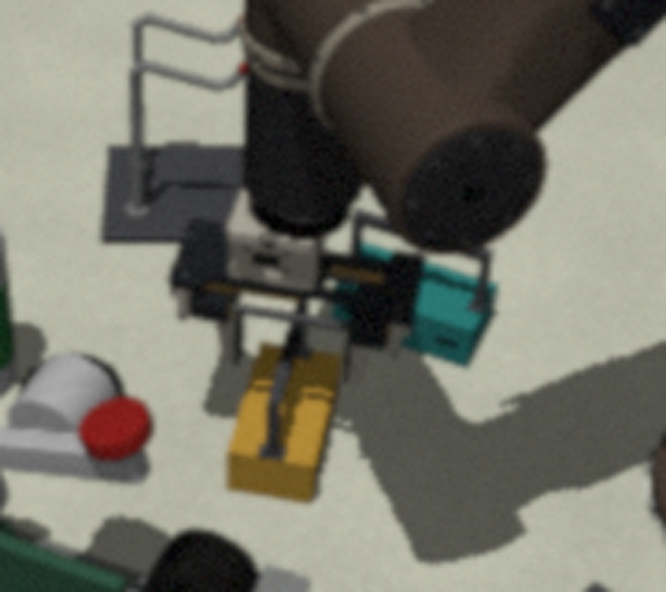

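Side view: the fingers straddle the bar at about (290,340) in the crop, which is near its middle. I'll close with 40 N.

```bash
python3 -m inch '[[[0,0,0,0,0,0],[0,0,0,0,0,0],[0,0,0,0,0,0],[0,0,0,0,0,0],[0,0,0,0,0,0],[0,0,0,0,0,0],[0,0,0,0,0,0],[0,0,0,0,0,0]]]' 0 45 && python3 -m inch '[[[0,0,0.05,0,0,0],[0,0,0.12,0,0,0],[0,0,0.2,0,0,0],[0,0,0.2,0,0,0]]]'
python3 - <<'E'
from h import *
b=arm.grab_frame('side')[150:310,220:400]
cv2.imwrite('pics/side3c.png',cv2.resize(b,None,fx=3.7,fy=3.7,interpolation=2))
E
```

```text
t: 5.72
eef_pos: [0.4222, 0.032, 0.2629]
ee_rot: [-3.141, 0.0, -1.554]
force: [2.8, -1.0, 1.6]
width: 0.0127
t: 6.22
eef_pos: [0.4218, 0.0319, 0.3035]
ee_rot: [-3.14, 0.001, -1.555]
force: [0.3, 1.1, -5.0]
width: 0.0097
```

View pics/side3c.png

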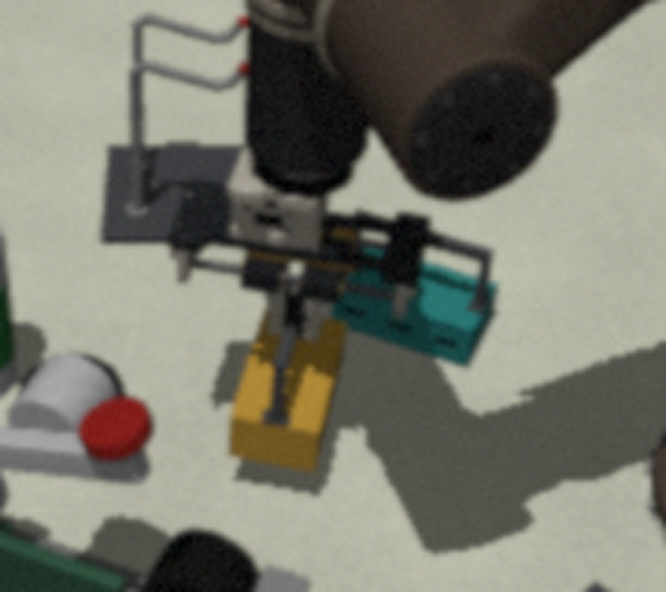

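```bash
cat > ov.py <<'E'
from h import *
import sys
ox,oy,yaw=map(float,sys.argv[1:4]); dv=float(sys.argv[4])
c,s=np.cos(yaw),np.sin(yaw)
W=lambda x,y,z:[ox+c*x-s*y,oy+s*x+c*y,z]
out=[]
for n,(x0,y0),k in(('top',(330,140),7),('side',(235,145),7)):
    im=cv2.imread(f'pics/{n}0.png')[y0:y0+80,x0:x0+90]; im=cv2.resize(im,None,fx=k,fy=k,interpolation=2)
    P=lambda p:tuple(int(v) for v in ((proj(n,p)+[0.5,0.5+(dv if n=='side' else 0)]-[x0,y0])*k))
    for y in(-.04,.04):
        L=[W(.06,y,.012),W(.06,y,.18),W(.05,y,.182),W(-.015,y,.165),W(-.042,y,.186)]
        for a,b in zip(L,L[1:]): cv2.line(im,P(a),P(b),(0,255,0),1)
    B=[W(x,y,.012) for x,y in((-.075,-.075),(-.075,.075),(.075,.075),(.075,-.075))]
    for i in range(4): cv2.line(im,P(B[i]),P(B[(i+1)%4]),(255,0,255),1)
    cv2.imwrite(f'pics/ov_{n}{sys.argv[5]}.png',im)
E
python3 - <<'E'
from h import *
T=lambda x,y:(140+x/2.8,120+y/2.6); S=lambda x,y:(190+x/3.7,145-2+y/3.7)
print('tips',tri(T(669,198),S(355,88)),tri(T(746,178),S(354,40)))
print('bends top at .182',atz('top',*T(642,104),.182),atz('top',*T(716,88),.182))
print('foot',tri(T(618,133),S(248,230)))
E
python3 ov.py .585 -.265 .245 2 a
```

```text
tips (array([ 0.5281692 , -0.24089004,  0.18722792]), np.float64(0.0017122010719166283)) (array([ 0.54711309, -0.31681413,  0.19002573]), np.float64(0.001642962217289997))
bends top at .182 [ 0.63223187 -0.21936236  0.182     ] [ 0.64749012 -0.29360183  0.182     ]
foot (array([ 0.62887699, -0.21845281,  0.01653113]), np.float64(0.0042356983688269945))
```

View pics/ov_topa.png

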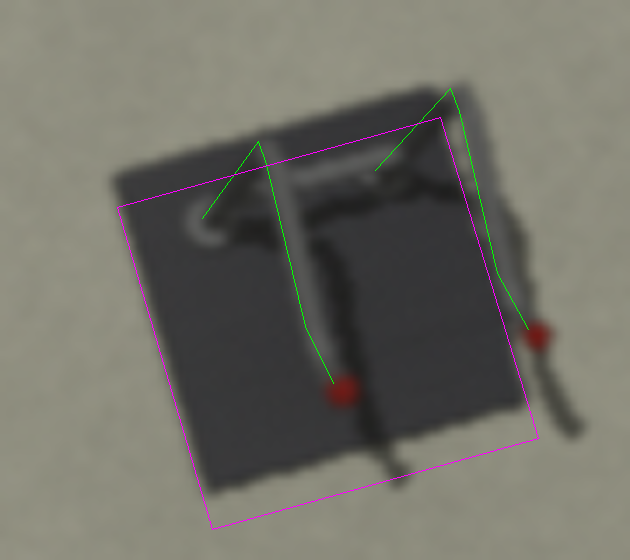

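View pics/ov_sidea.png

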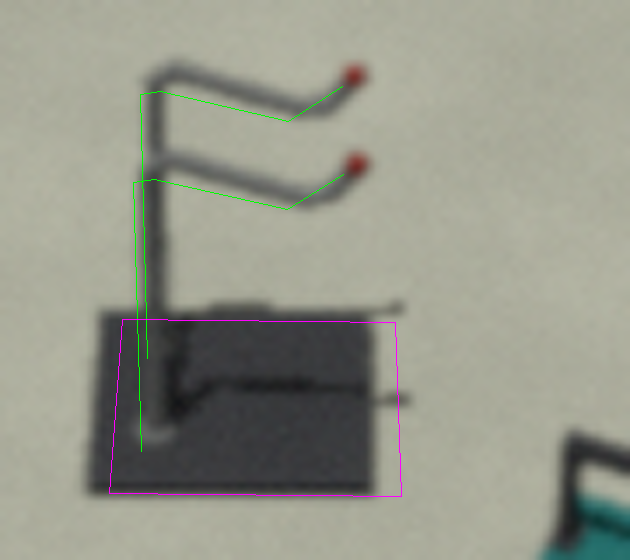

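```bash
sed -i 's/\.06,y,\.18)/.06,y,.187)/; s/\.05,y,\.182)/.05,y,.187)/; s/(-\.075,-/(-.06,-/;s/(-\.075,\./(-.06,./;s/(\.075,\./(.09,./;s/(\.075,-/(.09,-/' ov.py; python3 ov.py .58 -.2695 .24 1 b
```

```text
(no output)
```

View pics/ov_topb.png

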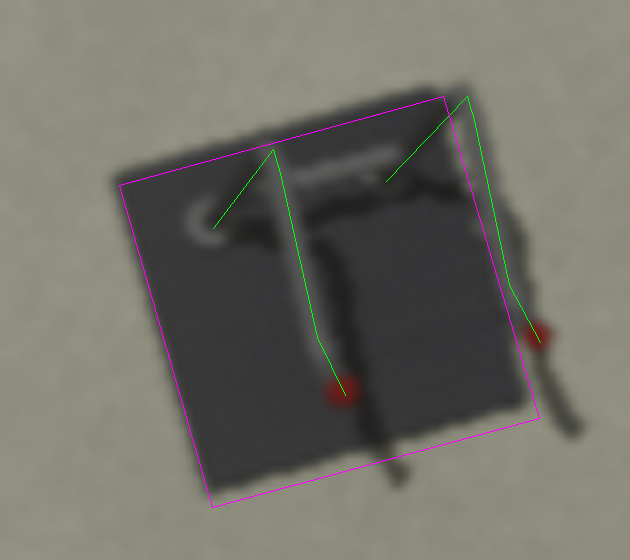

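View pics/ov_sideb.png

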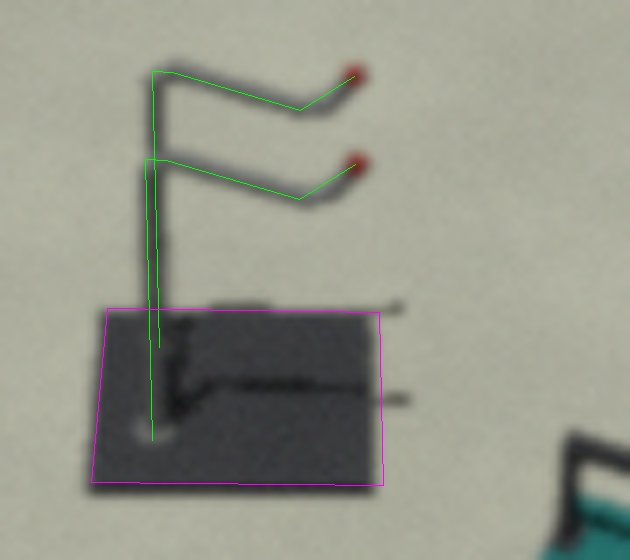

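```bash
python3 -m inch '[[[0,0,0.2,0,0,0],[0,0,0.4,0,0,0],[0.02,-0.1,0.6,0,0,0.01],[0.04,-0.3,0.63,0,0,0.03],[0.06,-0.5,0.63,0,0,0.05],[0.08,-0.7,0.63,0,0,0.072],[0.08,-0.8,0.63,0,0,0.072],[0.08,-0.8,0.63,0,0,0.072]]]' && python3 -m inch '[[[0.02,-0.15,0,0,0,0],[0.04,-0.35,0,0,0,0],[0.06,-0.55,0,0,0,0],[0.08,-0.75,0,0,0,0],[0.08,-0.87,0,0,0,0],[0.08,-0.87,0,0,0,0],[0.08,-0.87,0,0,0,0]]]'
```

```text
t: 7.28
eef_pos: [0.4373, -0.1292, 0.4272]
ee_rot: [3.139, 0.001, -1.331]
force: [-0.6, -1.7, -4.0]
width: 0.0095
t: 8.15
eef_pos: [0.4537, -0.3015, 0.4278]
ee_rot: [3.14, 0.001, -1.328]
force: [0.4, -0.3, -4.8]
width: 0.0096
```

```bash
python3 -m inch '[[[0,0,-0.1,0,0,0],[0,-0.005,-0.2,0,0,0],[0,-0.01,-0.28,0,0,0],[0,-0.01,-0.31,0,0,0],[0,-0.01,-0.31,0,0,0],[0,-0.01,-0.31,0,0,0]]]'
cat > look.py <<'E'
from h import *
import sys
tag=sys.argv[1]; x0,y0,w,h_,k=map(float,sys.argv[3:8])
s=arm.get_state();print(s['t'],np.round(s['eef_pos'],4),np.round(s['ee_rot'],3),np.round(s['force'],1),round(s['width'],4))
im=arm.grab_frame(sys.argv[2]);cv2.imwrite(f'pics/{tag}_full.png',im)
b=im[int(y0):int(y0+h_),int(x0):int(x0+w)]
cv2.imwrite(f'pics/{tag}.png',cv2.resize(b,None,fx=k,fy=k,interpolation=2))
E
python3 look.py s4 side 225 110 130 120 5
```

```text
t: 8.9
eef_pos: [0.4541, -0.3042, 0.3674]
ee_rot: [-3.141, -0.001, -1.328]
force: [0.6, -0.7, -3.9]
width: 0.0096
8.9 [ 0.4541 -0.3042  0.3674] [-3.141e+00 -1.000e-03 -1.328e+00] [ 0.6 -0.7 -3.9] 0.0096
```

View pics/s4.png

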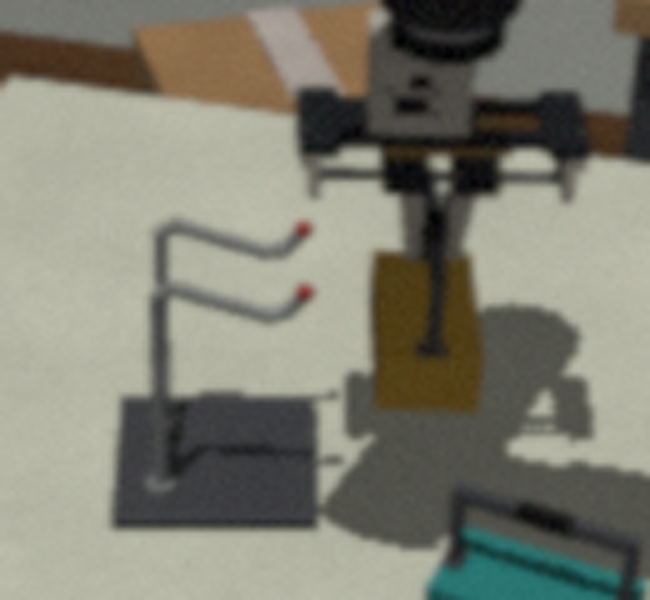

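```bash
python3 -m inch '[[[0.05,0.013,-0.01,0,0,0],[0.12,0.031,-0.01,0,0,0],[0.19,0.049,-0.01,0,0,0],[0.25,0.064,-0.01,0,0,0],[0.29,0.075,-0.01,0,0,0],[0.29,0.075,-0.01,0,0,0],[0.29,0.075,-0.01,0,0,0]]]'
python3 look.py s5 side 235 120 110 100 6
python3 look.py t5 top 320 130 110 100 6
```

```text
t: 9.82
eef_pos: [0.5115, -0.2891, 0.3646]
ee_rot: [3.141, 0.0, -1.328]
force: [0.1, -0.3, -5.1]
width: 0.0092
9.825 [ 0.5115 -0.2891  0.3646] [ 3.141  0.    -1.328] [ 0.1 -0.3 -5.1] 0.0092
9.875 [ 0.5114 -0.2892  0.3647] [ 3.141  0.    -1.328] [ 0.1 -1.1 -4.1] 0.0096
```

View pics/s5.png

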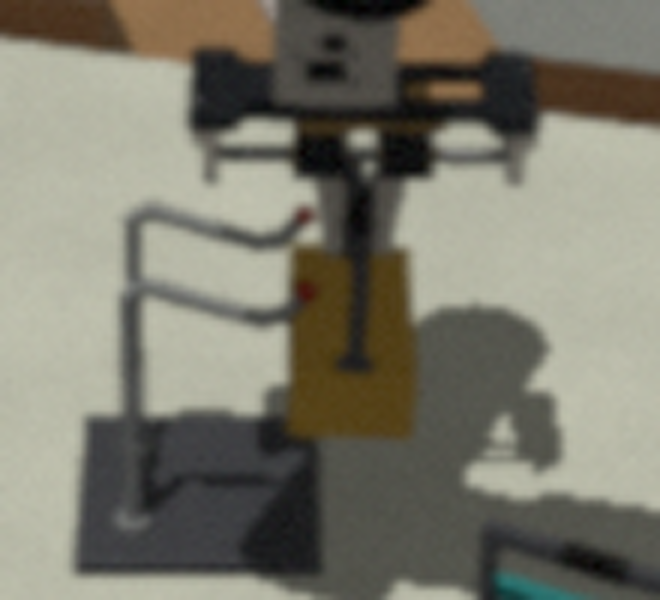

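View pics/t5.png

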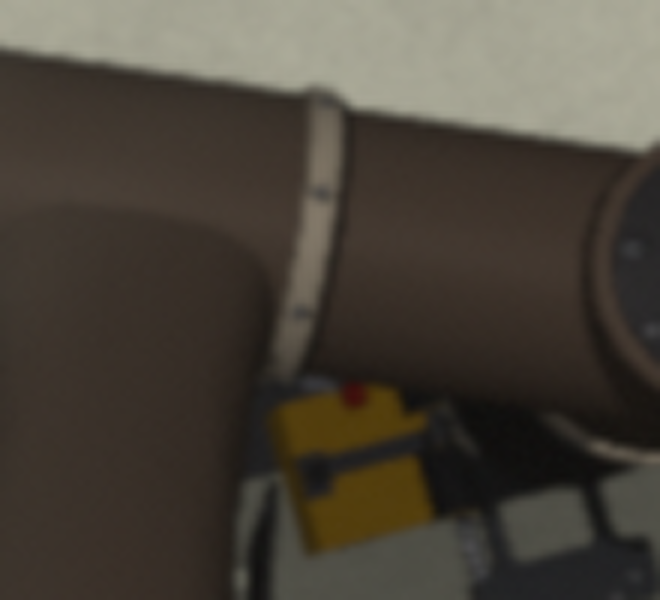

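```bash
python3 -m inch '[[[0.06,0.015,0,0,0,0],[0.12,0.03,0,0,0,0],[0.18,0.045,0,0,0,0],[0.23,0.058,0,0,0,0],[0.27,0.068,0,0,0,0],[0.27,0.068,0,0,0,0],[0.27,0.068,0,0,0,0]]]'
python3 look.py s6 side 235 120 110 100 6
python3 look.py t6 top 320 130 110 100 6
```

```text
t: 10.8
eef_pos: [0.5656, -0.2755, 0.3646]
ee_rot: [3.141, 0.0, -1.328]
force: [-0.1, -0.7, -4.9]
width: 0.0094
10.8 [ 0.5656 -0.2755  0.3646] [ 3.141  0.    -1.328] [-0.1 -0.7 -4.9] 0.0094
10.85 [ 0.5655 -0.2756  0.3646] [ 3.141  0.    -1.328] [-0.9 -0.3 -4.3] 0.0096
```

View pics/s6.png

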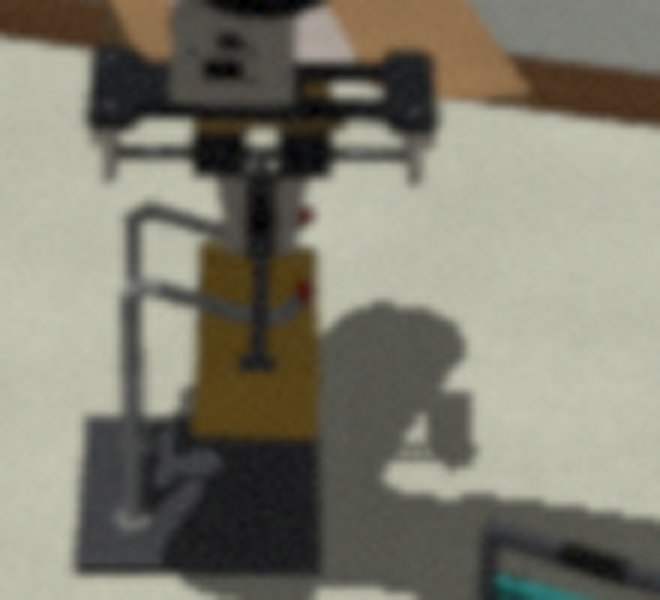

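View pics/t6.png

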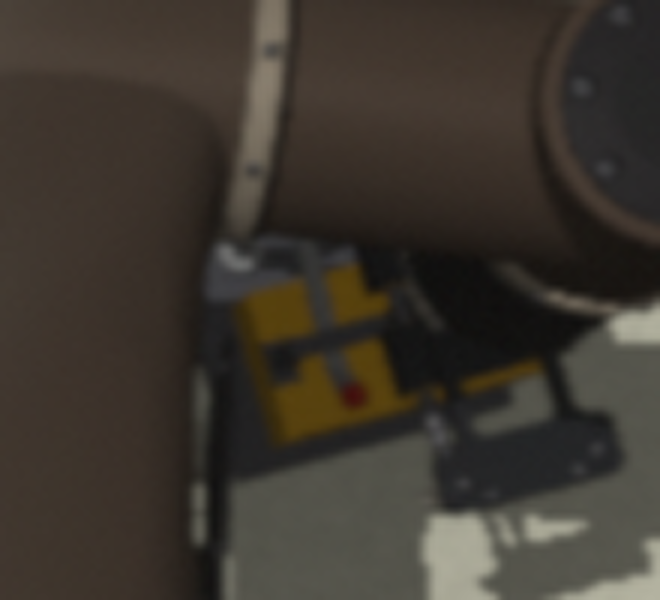

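Both prongs are threaded under the bar, with the near prong crossing it at about (330,330) in the top crop. Now I'll lower it.

```bash
python3 -m inch '[[[0,0,-0.04,0,0,0],[0,0,-0.08,0,0,0],[0,0,-0.11,0,0,0],[0,0,-0.13,0,0,0],[0,0,-0.14,0,0,0],[0,0,-0.145,0,0,0],[0,0,-0.145,0,0,0]]]'
```

```text
t: 11.78
eef_pos: [0.5658, -0.2756, 0.3358]
ee_rot: [-3.141, -0.0, -1.328]
force: [-0.4, 0.1, -4.4]
width: 0.0091
```

```bash
python3 -m inch '[[[0,0,-0.005,0,0,0],[0,0,-0.01,0,0,0],[0,0,-0.01,0,0,0]]]'; python3 -m inch '[[[0,0,-0.005,0,0,0],[0,0,-0.01,0,0,0],[0,0,-0.01,0,0,0]]]'
```

```text
t: 12.15
eef_pos: [0.5659, -0.2756, 0.335]
ee_rot: [-3.14, -0.001, -1.328]
force: [-2.8, 3.1, 4.8]
width: 0.0093
t: 12.52
eef_pos: [0.5658, -0.2755, 0.3348]
ee_rot: [-3.14, -0.002, -1.327]
force: [-7.0, 4.9, 16.5]
width: 0.0094
```

```bash
python3 -m inch '[[[0,0,0.008,0,0,0],[0,0,0.01,0,0,0]]]'; python3 -m inch '[[[0,0,0,0,0,0],[0,0,0,0,0,0],[0,0,0,0,0,0],[0,0,0,0,0,0]]]' 40
python3 look.py s7 side 235 120 110 100 6
```

```text
t: 12.78
eef_pos: [0.5659, -0.2756, 0.335]
ee_rot: [-3.14, -0.001, -1.328]
force: [-3.1, 2.7, 5.3]
width: 0.0097
t: 13.28
eef_pos: [0.5658, -0.2756, 0.3334]
ee_rot: [3.141, 0.0, -1.328]
force: [0.2, -0.4, -0.3]
width: 0.0389
13.275 [ 0.5658 -0.2756  0.3334] [ 3.141  0.    -1.328] [ 0.2 -0.4 -0.3] 0.0389
```

View pics/s7.png

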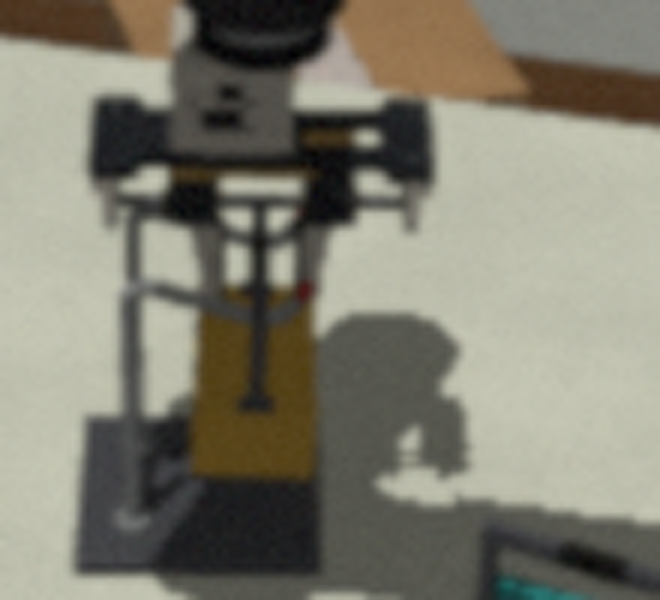

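```bash
python3 -m inch '[[[0,0,0.03,0,0,0],[0,0,0.08,0,0,0],[0,0,0.2,0,0,0],[0,0,0.4,0,0,0],[0,0,0.6,0,0,0],[0,0,0.8,0,0,0],[0,0,0.95,0,0,0],[0,0,0.95,0,0,0]]]'; python3 -m inch '[[[-0.1,0.2,0,0,0,0],[-0.25,0.45,0,0,0,0],[-0.4,0.7,0,0,0,0],[-0.5,0.95,0,0,0,0],[-0.5,0.95,0,0,0,0]]]' 0
python3 look.py s8 side 235 120 110 100 6
python3 look.py t8 top 140 120 280 200 2.8
```

```text
t: 14.32
eef_pos: [0.5656, -0.2757, 0.5277]
ee_rot: [-3.136, -0.003, -1.328]
force: [-0.1, -0.1, -0.9]
width: 0.0397
t: 14.95
eef_pos: [0.4641, -0.0833, 0.5244]
ee_rot: [-3.14, 0.001, -1.324]
force: [-0.2, -0.4, 0.4]
width: 0.001
14.95 [ 0.4641 -0.0833  0.5244] [-3.140e+00  1.000e-03 -1.324e+00] [-0.2 -0.4  0.4] 0.001
15.0 [ 0.4649 -0.0843  0.5243] [-3.14   0.    -1.325] [ 0.5 -0.5  0.1] 0.0007
```

View pics/s8.png

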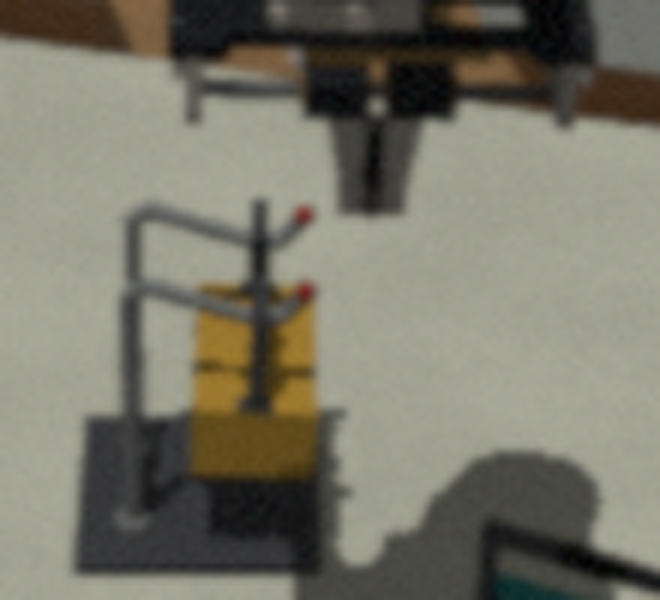

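View pics/t8.png

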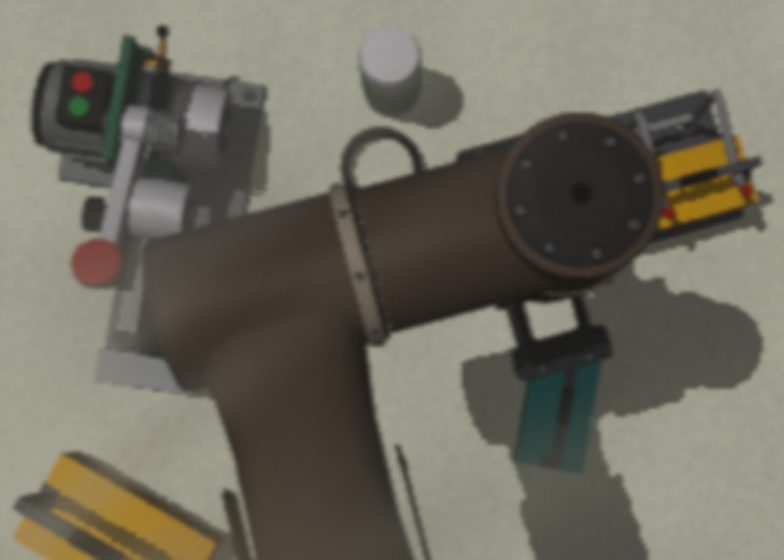

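```bash
python3 - <<'E'
from h import *
np.set_printoptions(precision=4,suppress=True)
for n,(x0,y0,w,h) in(('top',(150,190,60,50)),('side',(225,245,60,45))):
    im=cv2.imread(f'pics/{n}0.png'); b,g,r=[im[...,i].astype(int) for i in range(3)]
    m=((r>90)&(r>1.7*g)&(r>1.7*b)).astype(np.uint8)
    nl,lab,st,ce=cv2.connectedComponentsWithStats(m)
    for i in range(1,nl):
        if st[i][4]>30: print(n,st[i],ce[i])
ct=(174.6,213.8)
E
python3 - <<'E'
import cv2
t=cv2.imread('pics/top0.png');s=cv2.imread('pics/side0.png')
cv2.imwrite('pics/gt.png',cv2.resize(t[125:265,145:245],None,fx=5,fy=4.2,interpolation=2))
cv2.imwrite('pics/gs.png',cv2.resize(s[235:360,150:310],None,fx=4.8,fy=4.8,interpolation=2))
E
```

```text
top [166 146   7   7  36] [168.9444 148.75  ]
top [167 206  12   9  52] [171.8846 209.3269]
side [  19  178   85   49 2275] [ 61.2233 202.233 ]
side [241 257  19  16 208] [250.3798 264.375 ]
side [169 287   8   7  40] [172.25 290.15]
```

View pics/gt.png

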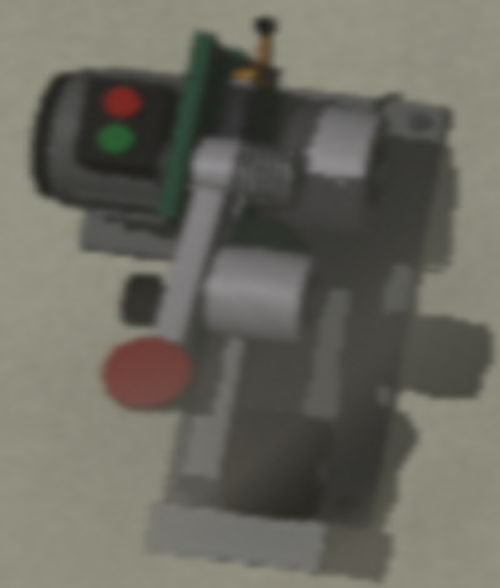

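View pics/gs.png

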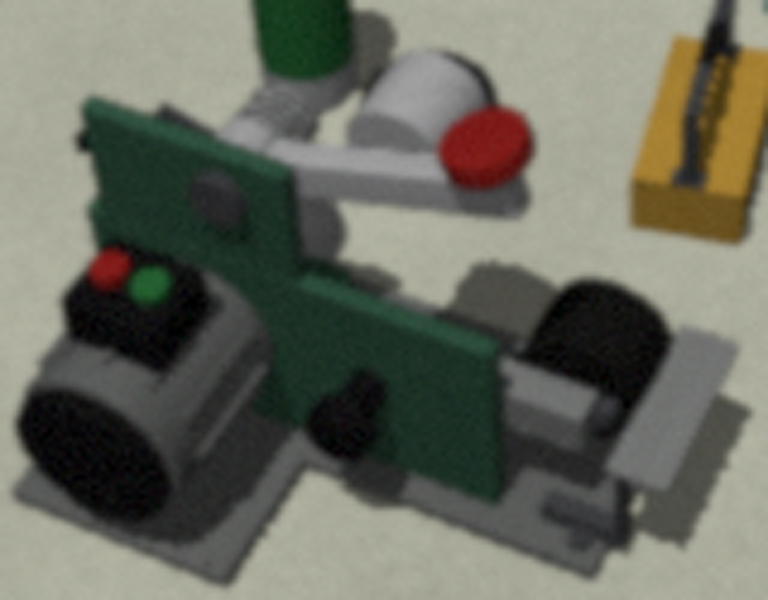

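```bash
python3 - <<'E'
from h import *
np.set_printoptions(precision=4,suppress=True)
for v in (264.2,263.2,262.2): print(tri((174.4,213.6),(252.1,v)))
G=lambda x,y:(145+x/5,125+y/4.2)
for z in(.22,.26): print('pivot',atz('top',*G(217,162),z))
print('knob',[atz('top',174.4,213.6,z) for z in(.28,.256,.237,.208)])
print('base', [atz('top',*G(*p),.0) for p in((450,108),(385,105),(385,525))])
Sg=lambda x,y:(150+x/4.8,235-1.5+y/4.8)
print('plate',[atz('side',*Sg(*p),.005) for p in((225,583),(15,492),(303,466),(595,577))])
E
```

```text
(array([0.4839, 0.3074, 0.2761]), np.float64(0.005413443553260591))
(array([0.4838, 0.3068, 0.2789]), np.float64(0.005030305947933017))
(array([0.4837, 0.3062, 0.2816]), np.float64(0.004648173889015948))
pivot [0.6294 0.281  0.22  ]
pivot [0.6212 0.2733 0.26  ]
knob [array([0.4861, 0.3071, 0.28  ]), array([0.4887, 0.3124, 0.256 ]), array([0.4907, 0.3166, 0.237 ]), array([0.4937, 0.323 , 0.208 ])]
base [array([0.7113, 0.1745, 0.    ]), array([0.7148, 0.2158, 0.    ]), array([0.3976, 0.2204, 0.    ])]
plate [array([0.6081, 0.4075, 0.005 ]), array([0.7438, 0.3821, 0.005 ]), array([0.5938, 0.3263, 0.005 ]), array([0.4146, 0.3551, 0.005 ])]
```

```bash
python3 -m inch '[[[0.02,0.2,0,0,0,0.05],[0.03,0.45,0,0,0,0.1],[0.04,0.7,0,0,0,0.15],[0.05,0.95,0,0,0,0.2],[0.05,0.98,0,0,0,0.2]]]' 0 40 && python3 -m inch '[[[0.01,0.2,0,0,0,0.05],[0.02,0.45,0,0,0,0.1],[0.03,0.7,-0.05,0,0,0.14],[0.05,0.9,-0.13,0,0,0.166],[0.05,0.98,-0.13,0,0,0.166],[0.05,0.98,-0.13,0,0,0.166]]]'
python3 look.py s9 side 200 195 110 90 6
python3 look.py t9 top 140 120 120 100 6
```

```text
t: 15.68
eef_pos: [0.4767, 0.1122, 0.5227]
ee_rot: [3.14, 0.001, -0.697]
force: [-0.0, -0.3, -0.5]
width: 0.0002
t: 16.42
eef_pos: [0.4866, 0.3064, 0.4971]
ee_rot: [3.14, 0.0, -0.18]
force: [-0.1, -0.2, 0.4]
width: 0.0005
16.425 [0.4866 0.3064 0.4971] [ 3.14  0.   -0.18] [-0.1 -0.2  0.4] 0.0005
16.475 [0.4865 0.3058 0.4976] [ 3.141  0.    -0.18 ] [-0.6 -1.1 -0.3] 0.0006
```

View pics/s9.png

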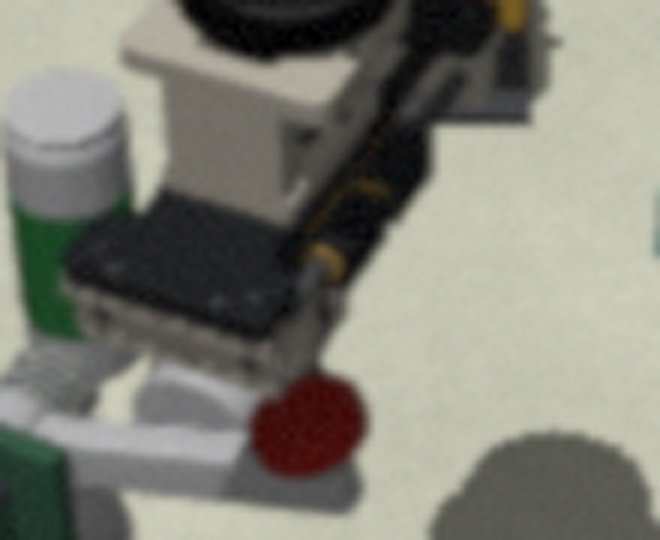

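View pics/t9.png

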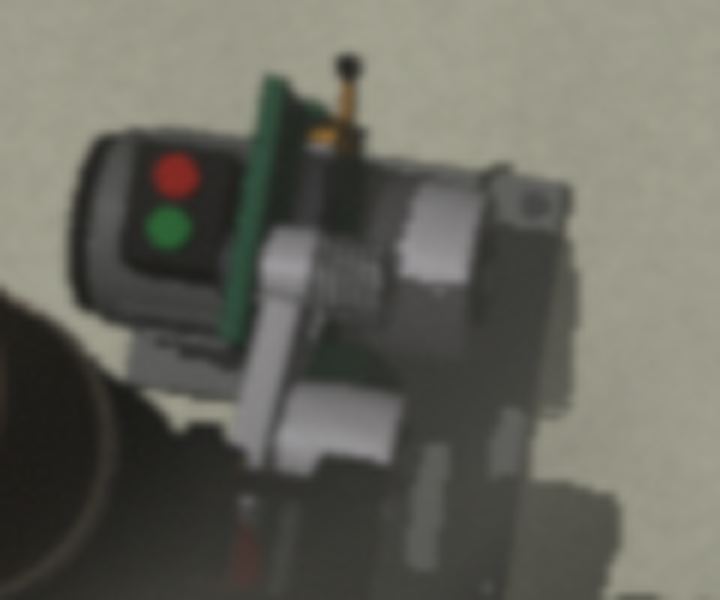

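```bash
python3 -m inch '[[[0,0.005,-0.04,0,0,0],[0,0.005,-0.08,0,0,0],[0,0.005,-0.08,0,0,0]]]' && python3 -m inch '[[[0,0,-0.015,0,0,0],[0,0,-0.03,0,0,0],[0,0,-0.045,0,0,0],[0,0,-0.06,0,0,0],[0,0,-0.06,0,0,0]]]'; python3 -m inch '[[[0,0,-0.015,0,0,0],[0,0,-0.03,0,0,0],[0,0,-0.03,0,0,0]]]'
```

```text
t: 16.9
eef_pos: [0.4856, 0.3069, 0.4809]
ee_rot: [3.141, 0.001, -0.179]
force: [0.5, -0.2, 0.2]
width: 0.0007
t: 17.52
eef_pos: [0.4857, 0.3075, 0.4694]
ee_rot: [3.141, 0.0, -0.178]
force: [-0.3, -0.1, -0.4]
width: 0.0007
t: 17.9
eef_pos: [0.4858, 0.3075, 0.4637]
ee_rot: [-3.142, -0.0, -0.178]
force: [-0.4, 0.4, 0.2]
width: 0.0006
```

```bash
for i in 1 2 3; do python3 -m inch '[[[0,0,-0.01,0,0,0],[0,0,-0.01,0,0,0]]]' | grep -v width; done
```

```text
t: 18.15
eef_pos: [0.4857, 0.3074, 0.463]
ee_rot: [-3.141, -0.001, -0.178]
force: [-3.0, -0.4, 7.0]
t: 18.4
eef_pos: [0.4856, 0.3074, 0.4614]
ee_rot: [-3.14, -0.001, -0.178]
force: [-4.3, 0.3, 9.8]
t: 18.65
eef_pos: [0.4856, 0.3075, 0.4595]
ee_rot: [-3.14, -0.001, -0.178]
force: [-5.0, -0.7, 10.6]
```

```bash
python3 -m inch '[[[-0.013,0.002,-0.025,0,0,0],[-0.025,0.004,-0.05,0,0,0],[-0.036,0.006,-0.075,0,0,0],[-0.046,0.008,-0.1,0,0,0],[-0.055,0.01,-0.125,0,0,0],[-0.063,0.011,-0.15,0,0,0],[-0.07,0.012,-0.175,0,0,0],[-0.076,0.013,-0.2,0,0,0]]]'
python3 -m inch '[[[-0.005,0.001,-0.02,0,0,0],[-0.009,0.002,-0.04,0,0,0],[-0.012,0.002,-0.06,0,0,0],[-0.015,0.002,-0.08,0,0,0],[-0.015,0.003,-0.08,0,0,0]]]'
python3 look.py s10 side 180 225 110 90 6
```

```text
t: 19.65
eef_pos: [0.4703, 0.3101, 0.4196]
ee_rot: [-3.14, -0.001, -0.178]
force: [-6.7, -0.6, 13.7]
width: -0.0001
t: 20.27
eef_pos: [0.4671, 0.3108, 0.4036]
ee_rot: [-3.14, -0.001, -0.178]
force: [-8.8, -0.8, 14.2]
width: 0.0006
20.275 [0.4671 0.3108 0.4036] [-3.14e+00 -1.00e-03 -1.78e-01] [-8.8 -0.8 14.2] 0.0006
```

View pics/s10.png

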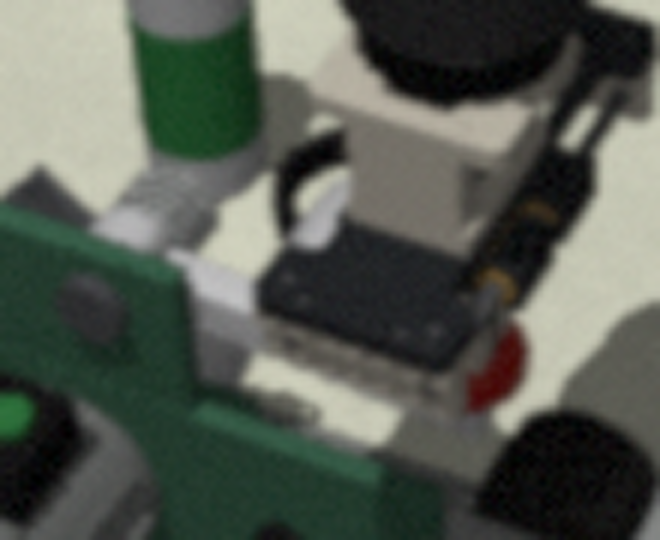

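```bash
python3 -m inch '[[[-0.006,0.001,-0.01,0,0,0],[-0.01,0.002,-0.02,0,0,0],[-0.013,0.002,-0.03,0,0,0],[-0.015,0.002,-0.04,0,0,0],[-0.016,0.003,-0.05,0,0,0],[-0.016,0.003,-0.05,0,0,0]]]'
python3 look.py s11 side 180 225 110 90 6
python3 look.py t11 top 130 110 120 100 6
```

```text
t: 21.08
eef_pos: [0.4652, 0.3111, 0.3943]
ee_rot: [-3.14, -0.004, -0.178]
force: [-0.9, -3.1, 13.5]
width: 0.0007
21.075 [0.4652 0.3111 0.3943] [-3.14  -0.004 -0.178] [-0.9 -3.1 13.5] 0.0007
21.125 [0.4652 0.3111 0.3944] [-3.14  -0.004 -0.178] [-0.5 -5.  13.4] 0.0008
```

View pics/s11.png

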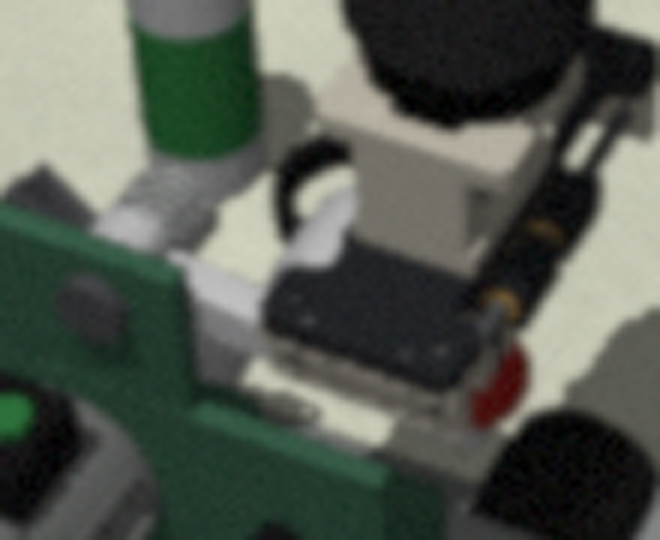

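View pics/t11.png

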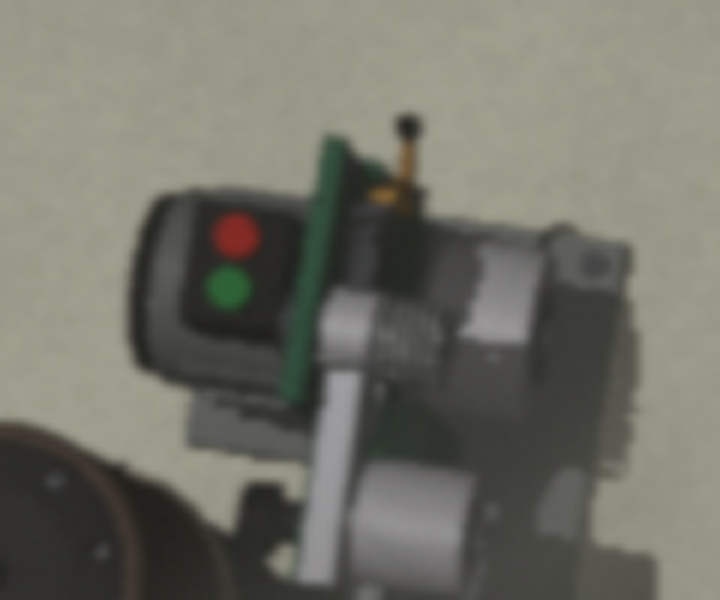

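```bash
python3 -m inch '[[[0,0,0,0,0,0],[0,0,0,0,0,0]]]'; python3 -m inch '[[[0,0,-0.006,0,0,0],[-0.001,0,-0.012,0,0,0],[-0.001,0,-0.012,0,0,0]]]';python3 - <<'E'
from h import *
s=arm.get_state();print(s['force'],s['moment'])
E
```

```text
t: 21.42
eef_pos: [0.4652, 0.3111, 0.3944]
ee_rot: [-3.14, -0.004, -0.178]
force: [-0.8, -3.7, 14.4]
width: 0.0008
t: 21.8
eef_pos: [0.465, 0.3112, 0.392]
ee_rot: [-3.14, -0.004, -0.178]
force: [-1.9, -3.3, 14.2]
width: 0.0005
[-1.89258281 -3.26264933 14.24893901] [-1.30477091  0.44445993 -0.03191839]
```

```bash
cat > fm.py <<'E'
from h import *
s=arm.get_state();print(np.round(s['eef_pos'],4),np.round(s['ee_rot'],4),np.round(s['force'],2),np.round(s['moment'],3))
E
python3 -m inch '[[[0,-0.003,0,0,0,0],[0,-0.003,0,0,0,0],[0,-0.003,0,0,0,0]]]' >/dev/null; python3 fm.py;  python3 -m inch '[[[0,-0.003,0,0,0,0],[0,-0.003,0,0,0,0],[0,-0.003,0,0,0,0]]]' >/dev/null; python3 fm.py
```

```text
[0.465  0.3109 0.3921] [-3.1386 -0.0038 -0.1775] [-1.41 -1.96 13.95] [-0.759  0.642 -0.019]
[0.465  0.3107 0.3923] [-3.1376 -0.0039 -0.1774] [-1.93 -0.88 15.25] [-0.06   0.893 -0.017]
```

```bash
python3 -m inch '[[[-0.001,0,-0.006,0,0,0],[-0.002,0,-0.011,0,0,0],[-0.002,0,-0.011,0,0,0],[-0.002,0,-0.011,0,0,0]]]'; python3 fm.py
cat > kn.py <<'E'
from h import *
import sys
def knob(q,h=.0365,px=.627,py=.281,yaw=-.178,sh=0):
    e=.3-q; X=np.array([np.cos(yaw),np.sin(yaw),0]);Y=np.array([-np.sin(yaw),np.cos(yaw),0]);Z=np.array([0,0,1.])
    P=np.array([px,py,.2]); a=-np.cos(e)*X+np.sin(e)*Z; n=np.sin(e)*X+np.cos(e)*Z
    c=P+.16*a+h*n+sh*Y
    return [[c+.024*(np.cos(t)*a+np.sin(t)*Y)-d*n for t in np.linspace(0,2*np.pi,60)] for d in(0,.016)]
def draw(src,x0,y0,w,hh,k,qs,out,dv,**kw):
    im=cv2.resize(cv2.imread(src)[y0:y0+hh,x0:x0+w],None,fx=k,fy=k,interpolation=2)
    for q,col in qs:
        for r in knob(q,**kw):
            pts=np.array([(proj('side',p)+[.5,.5+dv]-[x0,y0])*k for p in r]).astype(int); cv2.polylines(im,[pts],True,col,1)
    cv2.imwrite(out,im)
E
python3 look.py s12 side 180 225 110 90 6
python3 - <<'E'
from kn import *
for q in(0,.16): print([np.mean(knob(q)[0],0)])
draw('pics/side0.png',215,235,80,70,8,[(0,(0,255,0)),(.16,(255,255,0))],'pics/k0.png',1.5)
draw('pics/s12_full.png',235,255,60,50,10,[(.43,(0,255,0)),(.49,(255,255,0))],'pics/k1.png',1.5)
E
```

```text
t: 23.05
eef_pos: [0.4647, 0.3107, 0.3901]
ee_rot: [-3.137, -0.004, -0.177]
force: [-1.9, 0.2, 14.7]
width: 0.0003
[0.4647 0.3107 0.3901] [-3.1375 -0.0042 -0.1773] [-1.92  0.17 14.75] [-0.169  0.595 -0.012]
23.05 [0.4647 0.3107 0.3901] [-3.137 -0.004 -0.177] [-1.9  0.2 14.7] 0.0003
[array([0.48680125, 0.30622232, 0.28227122])]
[array([0.47569176, 0.30822097, 0.2585256 ])]
```

View pics/k0.png

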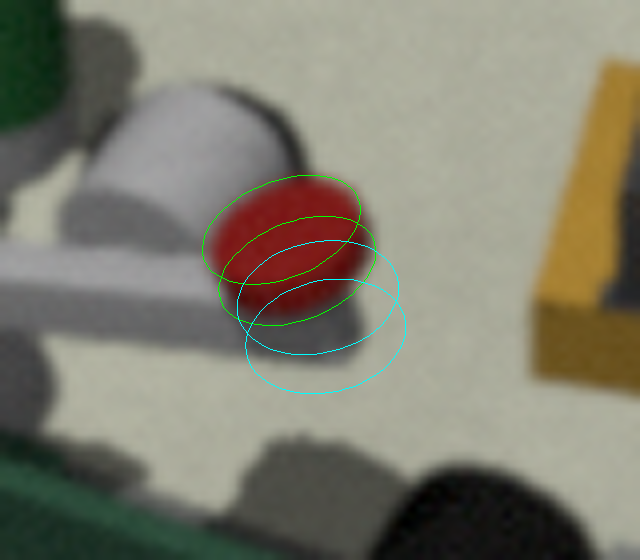

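View pics/k1.png

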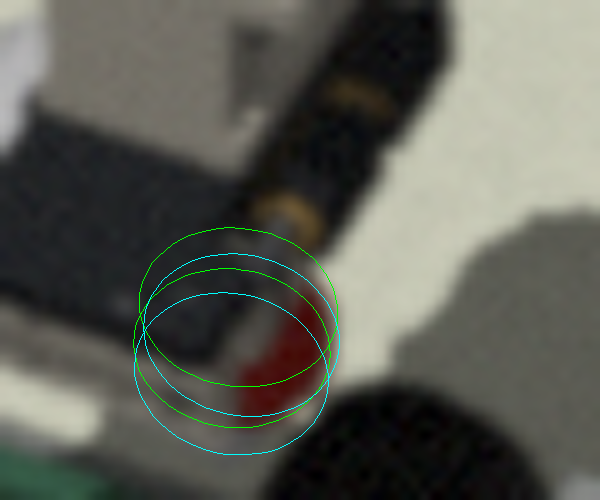

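```bash
python3 - <<'E'
from kn import *
k=8
def red(src,x0,y0,w,h):
    im=cv2.resize(cv2.imread(src)[y0:y0+h,x0:x0+w].astype(np.float32),None,fx=k,fy=k,interpolation=cv2.INTER_CUBIC)
    b,g,r=im[...,0],im[...,1],im[...,2]; rn=(r-(g+b)/2)
    return rn
def model(q,dx,dy,x0,y0,w,h,**kw):
    pts=np.concatenate([[proj('side',p) for p in r] for r in knob(q,**kw)])
    pts=((pts+[dx,dy]-[x0,y0]+.5)*k).astype(np.float32)
    m=np.zeros((h*k,w*k),np.uint8); cv2.fillConvexPoly(m,cv2.convexHull(pts).astype(int),1); return m
A=(230,245,45,45)
rn=red('pics/side0.png',*A); thr=rn.max()*.5; m0=(rn>thr).astype(np.uint8)
best=max(((2*(m0&model(0,dx,dy,*A)).sum()/(m0.sum()+model(0,dx,dy,*A).sum()),dx,dy) for dx in np.arange(-2,3,.25) for dy in np.arange(-1,4,.25)))
print('q0 fit',best, 'blob',cv2.boundingRect(m0))
B=(245,270,35,35)
rn=red('pics/s12_full.png',*B); m1=(rn>rn.max()*.5).astype(np.uint8); print('blob1',np.array(cv2.boundingRect(m1))/k+[B[0],B[1],0,0])
# visible red must fit inside, bottom/right boundary: for columns compare lower edge, for rows compare right edge
for q in np.arange(.38,.52,.02):
    m=model(q,best[1],best[2],*B)
    cols=[c for c in range(m.shape[1]) if m1[:,c].sum()>8 and m[:,c].any()]
    lo=[(np.nonzero(m1[:,c])[0].max()-np.nonzero(m[:,c])[0].max())/k for c in cols]
    rows=[r for r in range(m.shape[0]) if m1[r].sum()>8 and m[r].any()]
    rt=[(np.nonzero(m1[r])[0].max()-np.nonzero(m[r])[0].max())/k for r in rows]
    print(round(q,2),np.round(np.percentile(lo,[25,50,75]),2),np.round(np.percentile(rt,[25,50,75]),2))
E
```

```text
Traceback (most recent call last):
  File "h.py", line 10, in proj
    f,cx,cy,T=cam(n); q=T[:3,:3].T@(np.array(P)-T[:3,3]); return np.array([cx+f*q[0]/q[2],cy+f*q[1]/q[2]])
              ~~~^^^
  File "h.py", line 4, in cam
    p=arm.camera_params(n); f=210/np.tan(np.radians(p['vertical_fov']/2)); return f,p['cx'],p['cy'],np.array(p['pose'])
ValueError: time passes only in moves, steps and waits
```

```bash
python3 - <<'E'
s=open('h.py').read()
s=s.replace("def cam(n):","import functools\n@functools.lru_cache(None)\ndef cam(n):")
open('h.py','w').write(s)
E
cat > fit.py <<'E'
from kn import *
k=8
def red(src,x0,y0,w,h):
    im=cv2.resize(cv2.imread(src)[y0:y0+h,x0:x0+w].astype(np.float32),None,fx=k,fy=k,interpolation=cv2.INTER_CUBIC)
    return im[...,2]-(im[...,0]+im[...,1])/2
def model(q,dx,dy,x0,y0,w,h,**kw):
    pts=np.concatenate([[proj('side',p) for p in r] for r in knob(q,**kw)])
    pts=((pts+[dx,dy]-[x0,y0]+.5)*k).astype(np.float32)
    m=np.zeros((h*k,w*k),np.uint8); cv2.fillConvexPoly(m,cv2.convexHull(pts).astype(int),1); return m
A=(230,245,45,45)
rn=red('pics/side0.png',*A); m0=(rn>rn.max()*.5).astype(np.uint8)
best=None
for dx in np.arange(-2,3,.25):
    for dy in np.arange(-1,4,.25):
        m=model(0,dx,dy,*A); s=2*(m0&m).sum()/(m0.sum()+m.sum())
        if best is None or s>best[0]: best=(s,dx,dy)
print('q0 fit',best)
B=(245,270,35,35)
rn=red('pics/%s_full.png'%sys.argv[1],*B); m1=(rn>rn.max()*.5).astype(np.uint8)
for q in np.arange(.38,.52,.02):
    m=model(q,best[1],best[2],*B)
    cols=[c for c in range(m.shape[1]) if m1[:,c].sum()>8 and m[:,c].any()]
    lo=[(np.nonzero(m1[:,c])[0].max()-np.nonzero(m[:,c])[0].max())/k for c in cols]
    rows=[r for r in range(m.shape[0]) if m1[r].sum()>8 and m[r].any()]
    rt=[(np.nonzero(m1[r])[0].max()-np.nonzero(m[r])[0].max())/k for r in rows]
    print(round(q,2),np.round(np.percentile(lo,[25,50,75]),2),np.round(np.percentile(rt,[25,50,75]),2))
E
python3 fit.py s12
```

```text
q0 fit (np.float64(0.8534556435530739), np.float64(-1.0), np.float64(0.25))
0.38 [3.5  3.62 3.75] [0.5  1.5  2.44]
0.4 [2.38 2.62 2.75] [0.38 1.19 2.75]
0.42 [1.5  1.62 1.75] [0.12 0.88 1.5 ]
0.44 [0.5  0.62 0.75] [0.  0.5 0.5]
0.46 [-0.5  -0.38 -0.25] [-0.62 -0.25  0.12]
0.48 [-1.38 -1.25 -1.12] [-0.62 -0.5  -0.12]
0.5 [-2.25 -2.12 -2.  ] [-0.88 -0.38 -0.25]
0.52 [-3.   -3.   -2.62] [-1.06 -0.38 -0.25]
```

```bash
python3 -m inch '[[[0,0,0,0,0,0],[0,0,0,0,0,0],[0,0,0,0,0,0],[0,0,0,0,0,0]]]'; python3 look.py s13 side 150 130 280 200 2.8; python3 fit.py s13 | sed -n 5,7p
```

```text
t: 23.6
eef_pos: [0.4647, 0.3107, 0.3901]
ee_rot: [-3.137, -0.004, -0.177]
force: [-1.5, -0.8, 15.4]
width: 0.0006
23.6 [0.4647 0.3107 0.3901] [-3.137 -0.004 -0.177] [-1.5 -0.8 15.4] 0.0006
0.44 [0.38 0.62 0.62] [0.   0.38 0.44]
0.46 [-0.62 -0.38 -0.25] [-0.62 -0.38  0.  ]
0.48 [-1.5  -1.25 -1.12] [-0.88 -0.5  -0.25]
```

View pics/s13.png

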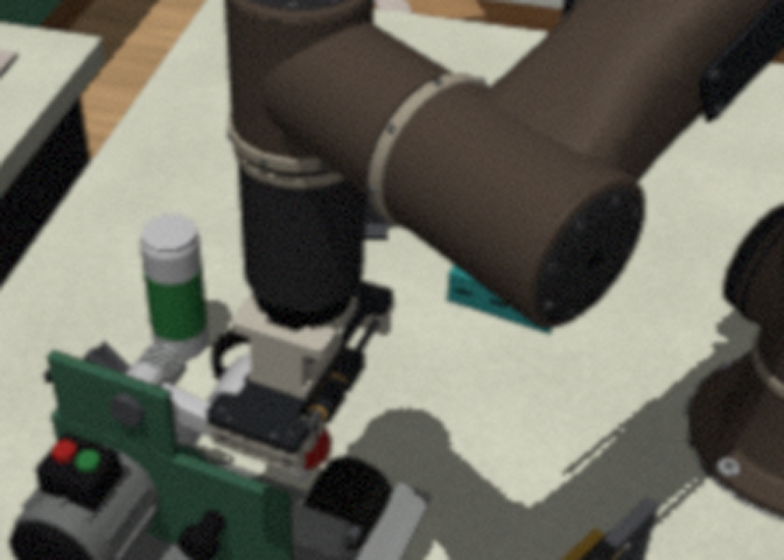

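```bash
python3 look.py t13 top 240 110 190 150 4
```

```text
23.65 [0.4647 0.3107 0.3901] [-3.138 -0.004 -0.177] [-1.4  0.2 14.6] 0.0001
```

View pics/t13.png

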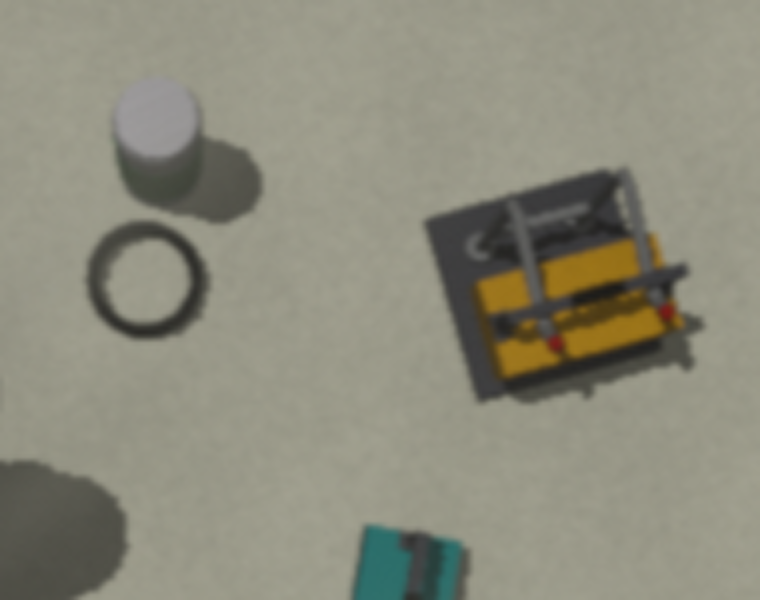

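The guard hangs across both prongs: the bar crosses them at about (540,312) and (655,280) in the crop. The can and the tape roll are where they were.

```bash
python3 - <<'E'
from station import arm
print(arm.job_done()); s=arm.get_state(); print(s['t'],s['force'],s['eef_pos'])
E
```

```text
the job is handed in; nothing more can be done
None
the job is handed in; nothing more can be done
```

I hung the small yellow guard by its handle on both prongs of the hook stand and let go of it. Then I pressed the red knob down with the closed fingertips, and I handed the job in at about 23.7 s while still holding it there.

- **Guard:** the last top picture shows the bar lying across both prongs. The spray can and the tape roll are where they started.
- **Knob:** the arm started up, at joint 0. The held joint angle works out at about 0.46 from how far the tool came down, and about 0.45 from the knob's outline in the side picture; the wanted range is 0.43–0.49. The steady push of about 15 N matches the spring, so the fingers and not the pawl are carrying it.
- **Disagreements:** a rough reading by eye of the first overlay suggested about 0.43, before I matched it to the starting picture. The side camera read about 1–2 pixels off, and I corrected for that. The wrist moment was not consistent with contact at the fingertips alone. I saw no contact between the gripper body and the grinder, but the body hid the fingertips, so I could not confirm that in the pictures.

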